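Run a spring-tip probe along a board's ground strip and hold it on the test pad

TASK

Take the cordless test probe out of its stand and set its spring tip on the copper cross-bar at one end of the ground strip on the sloping circuit board. Keeping the probe square to the board and pressing only lightly, so that the spring tip is pushed in but never driven hard against its stop, slide the tip slowly (a few centimetres a second) along the strip to the round copper pad at the other end. Finish while still holding the probe there, motionless, square to the board and lightly pressed on the centre of the round pad; do not put it down or let go, and leave the spray can, screwdriver and parts tray where they are.

Things in the scene. Friction and masses are not known exactly. Their poses are not given: they have to be found in the camera images.
- probe: loose cordless test probe, under 0.2 kg: grey square body 24x24x85 mm; below it a steel nose (13 mm across, 36 mm long) and a thin brass spring tip. Starts upright, tip down in the stand; lifts straight out (54 mm). Origin: middle of the square body's lower end, where the nose begins; z up the probe, x, y square to its flat sides. Grip the flats about 50 mm above the origin, firmly (60 N)
- tip_point (a point): lowest point of the probe's ball-ended brass tip (ball 6 mm across). 53 mm below the probe's origin on its axis (z = -53 mm in the probe frame) when the spring is relaxed
- probe_tip (a joint): how far the spring tip is pushed into the probe, m: 0 relaxed, 0.012 at its stop. It springs back with 0.8 N at the start of its travel rising by 0.4 N per mm to 5.6 N at the stop (half way in: 3.2 N)
- stand: fixed wooden block 70 x 70 x 60 mm high, with an 18 mm hole, 57 mm deep, in the middle of its top, in which the probe's nose hangs. Origin: centre of its underside, on the table; z up
- strip: bare copper strip, 12 wide, 112 mm long, fixed on a green circuit board sloping 0.26 rad, lower towards the robot. Origin: middle of its upper face; y along it, x across (up the slope), z square to the board. Cross-bar, round pad centres lie 65 mm from the origin, either at +y and -y or swapped; upper faces level. Up the slope, 28 mm or more from the middle line, parts stand up to 40 mm tall
- round_pad: round copper pad, 28 mm across with a bevelled rim (22 mm flat), at one end of the strip, with an 8 mm solder spot in its centre; rigid with the board. Origin: centre of its upper face (this body's own axes are not tilted: use the strip's axes for the slope)
- cross_bar: copper cross-bar, 14 mm along the strip by 34 mm across it, at the other end of the strip, making a T with it. Fixed to the board. Origin: centre of its upper face (own axes not tilted)
- spray_can: bystander: spray can, 52 mm across and 150 mm tall, standing on the table beyond the board. Origin: centre of its underside
- screwdriver: bystander: black-handled screwdriver lying on the table beyond the board
- parts_tray: bystander: aluminium tray 100 x 140 x 30 mm with one divider, to the left of the stand. Origin: centre of its underside
Not all that is in view belongs to the job. What is shaped like the probe but red or turquoise is not meant.

How it is judged:
By the outcome, as a careful person would: the job done as asked, in the order asked, and still so for the second after the job is handed in, while the arm keeps its last pose, push and grip.
It also fails if it takes over 48 s, if anything falls off the work surface, if the arm or the gripper's body presses on something with over 40 N, if the wrist force passes 120 N, or if a joint passes its speed limit or range.

ROBOT

A 6-joint arm with a two-finger parallel gripper is mounted at the origin on the work surface. World frame = base frame: x ahead of the robot, y to its left, z up, the work surface at z = 0. Lengths are in m, angles in rad, forces in N, time in s.
With the tool pointing down it reaches from about 0.225 to 0.875 m from the base axis. Payload 3.4 kg.
Tool frame: the origin (TCP) lies on the centre line of the jaws, within the pads' length; the fingertips stand 25 mm ahead of it and the grasp point (between the pads) lies 6 mm ahead of it (robot.tip_extent is the distance from the TCP to the fingertips, in m); z points along the fingers, y is the line along which they close (so a half turn about z gives the same grasp; the last joint's range is limited). The gripper opens to 85 mm and grips with 20 to 120 N. Pads are 22 mm wide; open, the fingers measure 114 mm over their backs; the gripper's body (76 mm by 85 mm) begins 54 mm behind the grasp point. The pads swing forward as they close: fully open they stand 13 mm farther back than shut.
Start: joints at [-1.467, 0.276, 1.505, -0, 1.361, -0.121], TCP at [0.128, -0.561, 0.256] pointing down, gripper open.
Joint ranges: [-2.89, 2.89], [-0.75, 2.08], [0.22, 2.7], [-1.18, 4.32], [0.11, 2.71], [-2.7, 2.7]. Speed limits (rad/s): [2.57, 2.57, 3.14, 3.14, 3.14, 3.14].

INTERFACE

Orientations are given as a unit quaternion [w, x, y, z].
In Python, from bench import sensors, read_camera, camera_info, robot gives the robot as it stands.
- The arm moves only by the tool apply_moves, never from a script. Its argument "series" is a list of rows, each a list of 5 numbers: the opening, from 0 (shut) to 1 (fully open), then the shift along the world's x, y, z in m, then the turn about the world's z in rad. In form: [[hand, tx, ty, tz, turn], ...]. A call has 1 to 20 rows; each row shifts and turns the commanded pose from where the row before left it; what a row does not reach is not made up. A row lasts 1/8 s, in which the tool goes at most 62.5 mm and 10.7 degrees, less where a joint would pass 70% of its speed; a pose out of reach is approached as far as the arm can. A call is refused whole if a number of a shift passes 0.0625 or a number of a turn 0.188, either way. A call with a gripper value outside its range is refused whole. The fingers move at their own pace and stop on an object; the grip force is fixed at half the most. Time passes only in rows, so rows that do not move let the fingers close. It gives the time, the measured TCP pose, the force, the opening and the grip force at its end, in the units of the state.
- sensors.get_state(): the state, without advancing time (a new reading comes with each control period).
- read_camera(name): name is "scene" or "top" or "wrist"; returns the picture (420x560x3 uint8, red, green, blue); there is no depth.
- camera_info(name): a dict with "camera_matrix" (3x3 intrinsics, pixels), "k1" (the pictures are not rectified: a ray, as slopes to the right and down, at radius r is drawn at 1 + k1 r^2 times it, then the intrinsics apply), "R" (3x3) and "t" (3): a world point X has camera coordinates R X + t. Camera axes: x right, y down, z forward; pixel columns grow to the right and rows downward; lengths in m; the calibration is good to about 2 mm. A picture is of the moment at which its call begins: read the wrist's pose just before it. camera_info takes no time and is no camera call; for the wrist camera it gives the pose at the moment of the call.
- robot.finish_job(): hands the job in; it is judged then, once.
The state is a dict: "t": time; "q": joint angles; "joint_velocities": joint speeds; "effort": joint torques, N m; "ee_pos": TCP position; "ee_rot": TCP orientation; "contact_force": force on the tool from outside, world axes, zero at the start; "moment": the same for the moment, N m; "finger_gap": opening from 0.0 (shut) to 1.0 (fully open); "gripper_force": force on a finger pad.
Only numpy, scipy, OpenCV 4.12 (cv2) and the standard library are available. Lean on these libraries where they do the work, as an engineer would, in place of code of your own. Each camera call takes 0.05 s, during which the arm holds its last target. There are 200 camera calls.

## Working session

There is one attempt and no reset: what is moved stays moved. The work goes in short steps, Python scripts to look and compute and a tool call to move; the robot and the scene stay as the last step left them, time stands still between calls to the robot, and variables do not carry over. Pictures are saved under pics/ and viewed, at most 10 in all, crops included, and the job is handed in when it is done.

Besides the shell and the picture viewer there is one more tool, called after "Request:" in YAML: its name, and indented under it one key for each argument. apply_moves: Moves the arm, as the interface text tells. Its arguments: {"type":"object","properties":{"series":{"type":"array","items":{"type":"array","items":{"type":"number"}}}},"required":["series"]}

```bash
ls; mkdir -p pics; cat > h.py <<'E'
import numpy as np, cv2
from bench import sensors, read_camera, camera_info, robot
def rays(ci,px):
    K=np.array(ci["camera_matrix"],float);k=ci["k1"]
    px=np.atleast_2d(np.array(px,float))
    u=cv2.undistortPoints(px[:,None],K,np.array([k,0,0,0,0.]))[:,0]
    R=np.array(ci["R"]);t=np.array(ci["t"])
    d=np.c_[u,np.ones(len(u))]@R
    return -R.T@t, d/np.linalg.norm(d,axis=1)[:,None]
def proj(ci,X):
    K=np.array(ci["camera_matrix"],float)
    R=np.array(ci["R"]);t=np.array(ci["t"])
    return cv2.projectPoints(np.atleast_2d(np.array(X,float)),cv2.Rodrigues(R)[0],t,K,np.array([ci["k1"],0,0,0,0.]))[0][:,0]
def tri(obs): # [(ci,px),...] one point
    A=np.zeros((3,3));b=np.zeros(3)
    for ci,px in obs:
        c,d=rays(ci,px);P=np.eye(3)-np.outer(d[0],d[0]);A+=P;b+=P@c
    X=np.linalg.solve(A,b); return X,[np.round(proj(ci,X)[0]-px,1) for ci,px in obs]
def plane(ci,px,p0,n):
    c,d=rays(ci,px);return c+d*(((p0-c)@n)/(d@n))[:,None]
E
python3 - <<'E'
from h import *
s=sensors.get_state()
for k,v in s.items(): print(k,np.round(v,4))
print(robot, [a for a in dir(robot) if a[0]!='_'], robot.tip_extent)
import pickle
for n in ("scene","top"):
    ci=camera_info(n); pickle.dump(ci,open(n+".pkl","wb")); print(n,ci)
    cv2.imwrite(f"pics/{n}0.png",cv2.cvtColor(read_camera(n),6-2))
    print(-np.array(ci["R"]).T@ci["t"])
E
```

```text
pics
t 0.0
q [-1.467   0.2766  1.5062 -0.      1.3607 -0.121 ]
joint_velocities [ 0.0014  0.0002 -0.0006  0.      0.0008 -0.0012]
effort [ 3.50000e-03 -4.16767e+01 -2.45804e+01 -2.00000e-04  1.10000e-02
 -0.00000e+00]
ee_pos [ 0.1281 -0.56    0.2554]
ee_rot [-0.001   0.9937  0.1122 -0.    ]
contact_force [-0.5511 -0.1165 -0.0834]
moment [ 0.03   -0.0419 -0.0243]
gripper_force 0.0
finger_gap 1.0011
<Robot object at 0x7fd4b7dbc050> ['Unreachable', 'finish_job', 'tip_extent'] 0.025
scene {'camera_matrix': array([[430.55847103,   0.        , 279.2482299 ],
       [  0.        , 430.55847103, 210.82731465],
       [  0.        ,   0.        ,   1.        ]]), 'k1': 0.017520887686415184, 'R': array([[ 0.19672675,  0.98034501, -0.01490797],
       [ 0.69140311, -0.14949322, -0.70683344],
       [-0.69516928,  0.12874562, -0.7072229 ]]), 't': array([-0.22554875, -0.3181922 ,  1.53176782])}
[ 1.32920848 -0.02366039  0.85502992]
top {'camera_matrix': array([[461.93294794,   0.        , 295.08450374],
       [  0.        , 461.93294794, 211.22580643],
       [  0.        ,   0.        ,   1.        ]]), 'k1': -0.02974799857046575, 'R': array([[-3.77226456e-04, -9.99954803e-01,  9.49998162e-03],
       [-9.98931905e-01, -6.21407293e-05, -4.62065592e-02],
       [ 4.62050611e-02, -9.50726507e-03, -9.98886732e-01]]), 't': array([0.09362314, 0.57722013, 1.05171306])}
[0.52804446 0.10365369 1.07632416]
```

View pics/scene0.png

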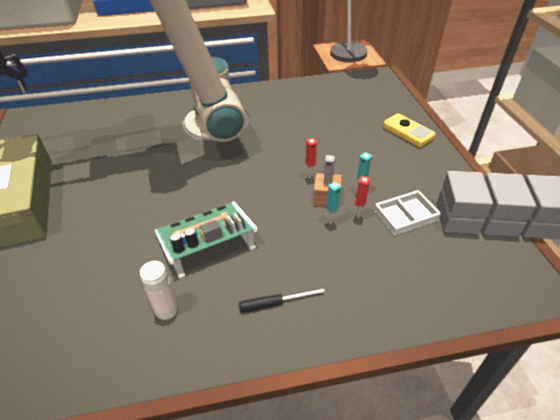

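View pics/top0.png

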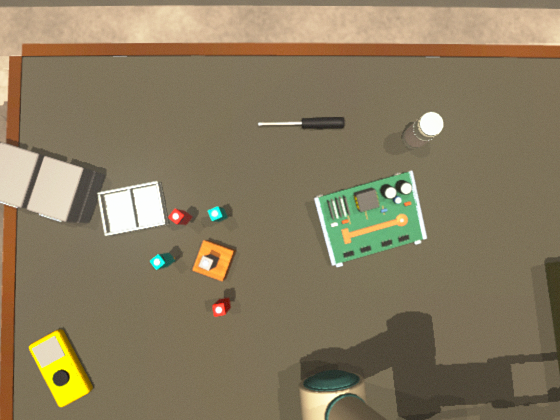

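```bash
python3 - <<'E'
from h import *
ci=camera_info("top");cs=camera_info("scene");cw=camera_info("wrist")
for n,a,b in [("probetop",(207,262),(329,158)),("pad",(402,220),None),("bar",(346,236),None)]:
    if b: print(n,tri([(ci,a),(cs,b)]))
    else: print(n,plane(ci,a,np.array([0,0,.06]),np.array([0,0,1.])))
s=sensors.get_state()
print("wrist cam",-cw["R"].T@cw["t"],s["ee_pos"],cw["R"],cw["camera_matrix"],cw["k1"])
t=read_camera("top"); sc=read_camera("scene")
a=cv2.resize(t[190:330,140:320],None,fx=2.2,fy=2.2,interpolation=2)
b=cv2.resize(sc[120:240,280:400],None,fx=2.6,fy=2.6,interpolation=2)[:308]
cv2.imwrite("pics/c1.png",cv2.cvtColor(np.hstack([a,b]),4))
print(a.shape,b.shape)
E
```

```text
probetop (array([0.4693783 , 0.27146411, 0.14846231]), [array([-0.2, -0. ]), array([-0.2,  0. ])])
pad [[ 0.55566715 -0.14220827  0.06      ]]
bar [[ 0.52049069 -0.01804048  0.06      ]]
wrist cam [ 0.20818313 -0.54152874  0.37288644] [ 0.12812645 -0.56009726  0.25552677] [[ 0.22414533 -0.97455356 -0.0020546 ]
 [-0.92427031 -0.2132478   0.31662244]
 [-0.30900367 -0.06907044 -0.94854942]] [[335.08291946   0.         278.70875979]
 [  0.         335.08291946 208.86981801]
 [  0.           0.           1.        ]] -0.08034904675110024
(308, 396, 3) (308, 312, 3)
```

View pics/c1.png

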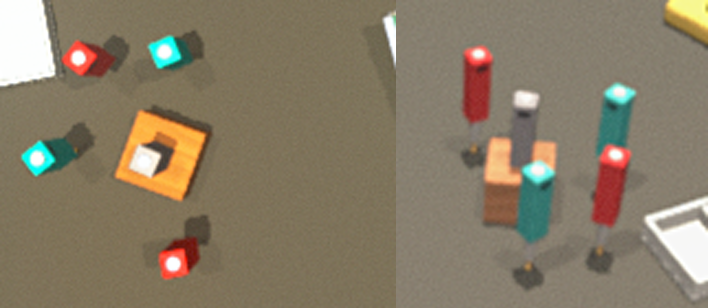

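Request:
apply_moves:
  series:
    - [1,0.041,0.0436,0.002,0]
    - [1,0.041,0.0436,0.002,0]
    - [1,0.041,0.0436,0.002,0]
    - [1,0.041,0.0436,0.002,0]
    - [1,0.041,0.0436,0.002,0]
    - [1,0.041,0.0436,0.002,0]
    - [1,0.041,0.0436,0.002,0]
    - [1,0.041,0.0436,0.002,0]
    - [1,0.041,0.0436,0.002,0]
    - [1,0.041,0.0436,0.002,0]
    - [1,0.041,0.0436,0.002,0]
    - [1,0,0,0,0]
    - [1,0,0,0,0]

```text
t: 1.82
ee_pos: [0.5786, -0.081, 0.2778]
ee_rot: [0.0, 0.994, 0.113, -0.001]
contact_force: [0.2, -0.2, -0.6]
finger_gap: 0.996
gripper_force: 0.0
```

```bash
cat >> h.py <<'E'
import pickle
def snap(n):
    ci=camera_info("wrist");s=sensors.get_state();im=read_camera("wrist")
    cv2.imwrite(f"pics/{n}.png",cv2.cvtColor(im,4));pickle.dump(ci,open(n+".pkl","wb"));return s,ci,im
E
python3 -c "
from h import *
s,_,_=snap('b1');print(s['ee_pos'],s['joint_velocities'])"
```

```text
[ 0.57863835 -0.08103129  0.27780505] [-0.0284103  -0.01415831  0.01002242  0.00035318 -0.00223562  0.00324654]
```

Request:
apply_moves:
  series:
    - [1,-0.045,0.03,0,0]
    - [1,-0.045,0.03,0,0]
    - [1,-0.035,0.03,0,0]
    - [1,0,0,0,0]
    - [1,0,0,0,0]

```text
t: 2.5
ee_pos: [0.4544, 0.0078, 0.2789]
ee_rot: [0.001, 0.994, 0.111, 0.001]
contact_force: [0.5, -1.1, -0.1]
finger_gap: 0.999
gripper_force: 0.0
```

```bash
python3 -c "
from h import *
s,_,_=snap('b2');print(s['ee_pos'],s['joint_velocities'])"
```

```text
[0.45436577 0.00783132 0.27886159] [-0.00300488  0.02470301 -0.02112371  0.00303313  0.00190634  0.00286255]
```

View pics/b1.png

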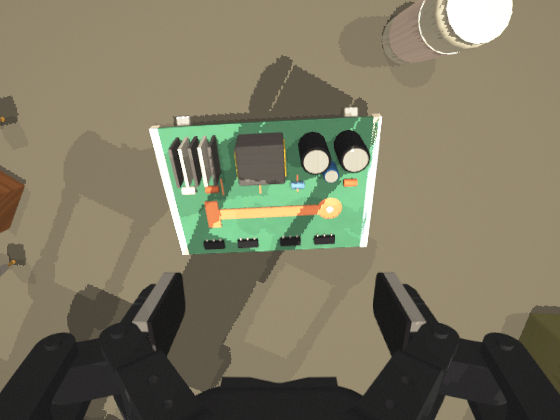

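View pics/b2.png

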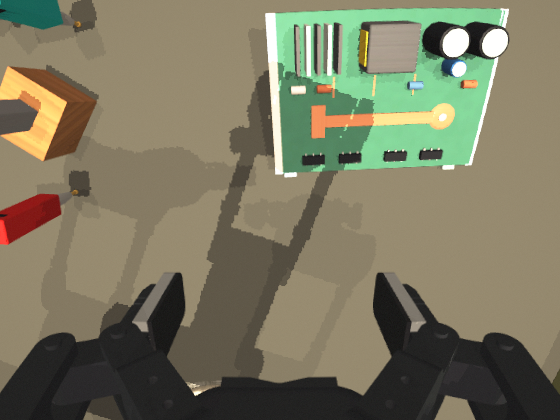

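```bash
cat > m.py <<'E'
from h import *
from scipy.optimize import least_squares
obs=[]
for n,box in (("b1",(195,195,350,232)),("b2",(300,97,460,145)),("top0",(335,205,415,250))):
    im=cv2.imread(f"pics/{n}.png");ci=pickle.load(open(n.replace("0","")+".pkl","rb"))
    x0,y0,x1,y1=box;c=im[y0:y1,x0:x1].astype(int)
    m=((c[...,2]>c[...,1]+35)&(c[...,2]>130)|(c.min(2)>150)).astype(np.uint8)
    nn,l,st,ce=cv2.connectedComponentsWithStats(m)
    k=1+np.argmax(st[1:,4]);m=(l==k)
    m=cv2.morphologyEx(m.astype(np.uint8),cv2.MORPH_CLOSE,np.ones((5,5)))
    cs=max(cv2.findContours(m,0,1)[0],key=len)[:,0]+[x0,y0]
    print(n,st[k],len(cs)); obs.append((n,ci,cs.astype(float)))
    cv2.imwrite(f"pics/m_{n}.png",m*255)
# model outline: strip frame, pad at -y*s ; fit pose via signed distance to T shape on the plane
def sd(P):
    x,y=P[:,0],P[:,1]   # y toward pad
    def box(cx,cy,hx,hy):
        q=np.c_[abs(x-cx)-hx,abs(y-cy)-hy];return np.linalg.norm(np.maximum(q,0),axis=1)+np.minimum(q.max(1),0)
    return np.minimum.reduce([box(0,0,.006,.060),box(0,-.065,.017,.007),np.hypot(x,y-.065)-.014])
def frame(p):
    yaw,tl=p[3],p[4]
    ex=np.array([np.cos(yaw)*np.cos(tl),np.sin(yaw)*np.cos(tl),np.sin(tl)])
    ey=np.array([np.sin(yaw),-np.cos(yaw),0]) # toward pad (-y world)
    return ex,ey,np.cross(ey,ex)*-1
def res(p,use=None,w=1):
    ex,ey,n=frame(p);r=[]
    for nm,ci,cs in obs:
        if use and nm not in use: continue
        X=plane(ci,cs,p[:3],n)-p[:3]
        r.append(sd(np.c_[X@ex,X@ey])*1000)
    return np.concatenate(r+[[(p[4]-.26)/.01*w]])
if __name__=="__main__":
    for use in (None,("b1","b2"),("b1","top0")):
      for w in (3,.01):
        f=least_squares(res,[.54,-.08,.06,.2,.26],args=(use,w),loss="soft_l1",x_scale=[.01]*3+[.1,.1])
        ex,ey,n=frame(f.x);print(use,np.round(f.x,4),"rms",np.sqrt(np.mean(res(f.x,use,w)**2)),"pad",np.round(f.x[:3]+.065*ey,4),"bar",np.round(f.x[:3]-.065*ey,4),"n",np.round(n,3))
E
python3 m.py
```

```text
b1 [ 10   2 137  31 989] 333
b2 [  11    8   86   33 1074] 229
top0 [  7   9  66  30 466] 152
None [ 0.5389 -0.0808  0.0442  0.2793  0.2614] rms 1.2077658233617559 pad [ 0.5568 -0.1432  0.0442] bar [ 0.5209 -0.0183  0.0442] n [ 0.248  0.071 -0.966]
None [ 0.5389 -0.0807  0.0442  0.2795  0.2832] rms 1.2055254035023826 pad [ 0.5568 -0.1432  0.0442] bar [ 0.5209 -0.0182  0.0442] n [ 0.269  0.077 -0.96 ]
('b1', 'b2') [ 0.5389 -0.0805  0.0444  0.2806  0.2608] rms 1.2042668987335001 pad [ 0.5569 -0.143   0.0444] bar [ 0.5209 -0.018   0.0444] n [ 0.248  0.071 -0.966]
('b1', 'b2') [ 0.5389 -0.0805  0.0444  0.2807  0.2736] rms 1.2035560908139868 pad [ 0.5569 -0.1429  0.0444] bar [ 0.5209 -0.018   0.0444] n [ 0.26   0.075 -0.963]
('b1', 'top0') [ 0.5387 -0.0811  0.0437  0.2832  0.2606] rms 1.296876950878627 pad [ 0.5568 -0.1435  0.0437] bar [ 0.5205 -0.0187  0.0437] n [ 0.247  0.072 -0.966]
('b1', 'top0') [ 0.5387 -0.0811  0.0437  0.2835  0.273 ] rms 1.2962245787367288 pad [ 0.5569 -0.1435  0.0437] bar [ 0.5205 -0.0187  0.0437] n [ 0.259  0.075 -0.963]
```

Request:
apply_moves:
  series:
    - [1,0.005,0.06,0,0]
    - [1,0.005,0.06,0,0]
    - [1,0.005,0.06,0,0]
    - [1,0,0,0,0]
    - [1,0,0,0,0]

```text
t: 3.18
ee_pos: [0.4699, 0.1882, 0.2778]
ee_rot: [0.001, 0.994, 0.112, -0.0]
contact_force: [0.4, 0.2, -0.7]
finger_gap: 1.0
gripper_force: 0.0
```

```bash
python3 -c "
from h import *
s,_,_=snap('p1');print(s['ee_pos'],s['joint_velocities'])"
```

```text
[0.46990306 0.18822406 0.27776057] [-0.02644525 -0.01595857  0.01231341  0.00105561 -0.00120017  0.00368424]
```

Request:
apply_moves:
  series:
    - [1,0.02,0.06,0,0]
    - [1,0.02,0.03,0,0]
    - [1,0,0,0,0]
    - [1,0,0,0,0]

```text
t: 3.72
ee_pos: [0.509, 0.2764, 0.278]
ee_rot: [0.001, 0.994, 0.111, -0.001]
contact_force: [0.5, -0.1, 0.2]
finger_gap: 1.001
gripper_force: 0.0
```

```bash
python3 -c "
from h import *
s,_,im=snap('p2');print(s['ee_pos'],s['joint_velocities'])
a=cv2.imread('pics/p1.png');b=cv2.imread('pics/p2.png')
cv2.imwrite('pics/p12.png',np.hstack([a[:,:],b])[:, :][:420] if 0 else np.hstack([cv2.resize(a,(400,300)),cv2.resize(b,(400,300))]))"
```

```text
[0.50897888 0.27636    0.27803804] [-0.00133948 -0.01449887  0.00923104  0.00267862  0.00043349  0.00247365]
```

View pics/p12.png

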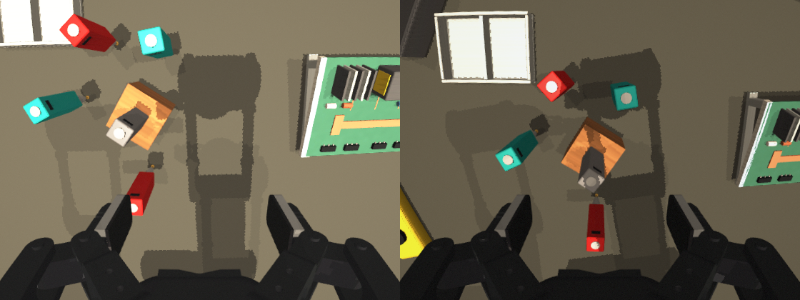

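```bash
python3 -c "
from h import *
a=cv2.imread('pics/p1.png')[110:220,140:250];b=cv2.imread('pics/p2.png')[162:272,220:330]
f=lambda i:cv2.resize(i,None,fx=3.6,fy=3.6,interpolation=2)
cv2.imwrite('pics/c2.png',np.hstack([f(a),f(b)]))"
```

```text
(no output)
```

View pics/c2.png

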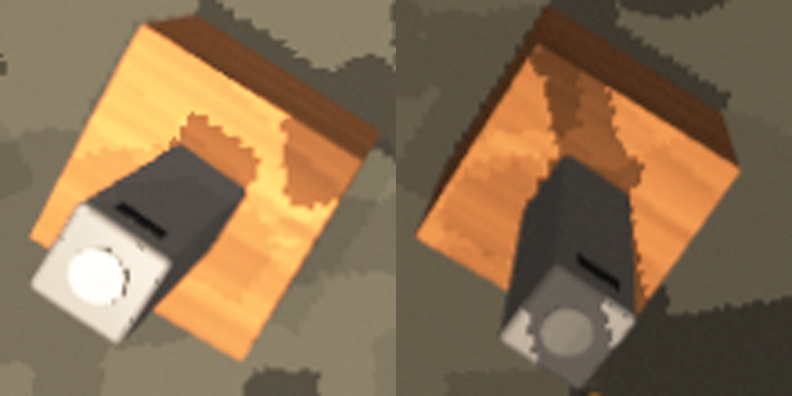

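```bash
python3 - <<'E'
from h import *
c1=pickle.load(open('p1.pkl','rb'));c2=pickle.load(open('p2.pkl','rb'))
g=lambda p,o:(np.array(p)+.5)/3.6-.5+o
A=dict(t0=(80,203),t1=(170,262),t2=(121,345),t3=(32,287),b0=(178,147),b1=(244,190),s0=(140,25),s1=(362,158),s3=(32,235))
B=dict(t0=(169,265),t1=(240,320),t2=(184,387),t3=(105,338),b0=(172,157),b1=(234,193),s0=(144,44),s1=(343,171),s3=(21,236))
P={}
for k in A:
    P[k],e=tri([(c1,g(A[k],[140,110])),(c2,g(B[k],[220,162]))]);print(k,np.round(P[k],4),*e)
T=np.mean([P['t%d'%i] for i in range(4)],0);S=(P['s1']+P['s3'])/2
print("top",T,"stand",S)
for a,b in(('t0','t1'),('t3','t2'),('t0','t3'),('t1','t2'),('b0','b1'),('s0','s1'),('s0','s3')):
    d=P[b]-P[a];print(a,b,np.linalg.norm(d[:2]),np.degrees(np.arctan2(d[1],d[0])))
E
```

```text
t0 [0.4837 0.2814 0.1483] [ 0.6 -0.9] [-0.6  0.9]
t1 [0.4734 0.2621 0.1447] [-0.1  0.1] [ 0.  -0.1]
t2 [0.4515 0.2707 0.1416] [ 0.2 -0.3] [-0.2  0.3]
t3 [0.4608 0.2915 0.143 ] [ 0.2 -0.2] [-0.1  0.2]
b0 [0.4815 0.2826 0.0627] [ 0.1 -0.1] [-0.1  0.1]
b1 [0.4739 0.2626 0.0617] [ 0.4 -0.5] [-0.4  0.5]
s0 [0.5122 0.2974 0.063 ] [ 0.3 -0.4] [-0.3  0.4]
s1 [0.4887 0.2326 0.0614] [-0.4  0.5] [ 0.3 -0.5]
s3 [0.4464 0.3212 0.0596] [-0.1  0.1] [ 0.1 -0.1]
top [0.46736918 0.27642587 0.14440271] stand [0.46756093 0.27690462 0.06048091]
t0 t1 0.02183757424106003 -118.28719331270503
t3 t2 0.02271360176488115 -114.19368688513863
t0 t3 0.025043025604123848 156.19614134765436
t1 t2 0.023509431872145038 158.4933282790507
b0 b1 0.021369031900452598 -110.89276956358242
s0 s1 0.0689808693647341 -109.9165166544152
s0 s3 0.06998527458086357 160.1241264877285
```

Request:
apply_moves:
  series:
    - [1,-0.0104,0,0,-0.161]
    - [1,-0.0104,0,0,-0.161]
    - [1,-0.0104,0,0,-0.161]
    - [1,-0.0103,0,-0.01,-0.161]
    - [1,0,0,-0.04,0]
    - [1,0,0,-0.04,0]
    - [1,0,0,-0.03,0]
    - [1,0,0,-0.02,0]
    - [1,0,0,-0.015,0]
    - [1,0,0,-0.007,0]
    - [1,0,0,0,0]
    - [1,0,0,0,0]

```text
t: 5.28
ee_pos: [0.468, 0.2785, 0.1171]
ee_rot: [-0.0, 0.978, -0.208, 0.001]
contact_force: [-0.4, -0.0, -0.1]
finger_gap: 1.002
gripper_force: 0.0
```

Request:
apply_moves:
  series:
    - [0.2,0,-0.001,-0.001,0]
    - [0,0,0,0,0]
    - [0,0,0,0,0]
    - [0,0,0,0,0]
    - [0,0,0,0,0]
    - [0,0,0,0,0]
    - [0,0,0,0,0]
    - [0,0,0,0,0]

```text
t: 6.28
ee_pos: [0.4675, 0.2774, 0.1155]
ee_rot: [-0.0, 0.978, -0.208, 0.0]
contact_force: [-0.7, 0.7, 2.5]
finger_gap: 0.272
gripper_force: 58.8
```

Request:
apply_moves:
  series:
    - [0,0,0,0.009,0]
    - [0,0,0,0.009,0]
    - [0,0,0,0.009,0]
    - [0,0,0,0,0.175]
    - [0,0,0,0,0.175]
    - [0,0,0,0,0.175]
    - [0,0,0,0,0.173]
    - [0,0,0,0,0]

```text
t: 7.28
ee_pos: [0.4676, 0.2773, 0.1428]
ee_rot: [0.0, 0.99, 0.138, 0.0]
contact_force: [0.2, -0.5, 0.1]
finger_gap: 0.273
gripper_force: 58.7
```

Request:
apply_moves:
  series:
    - [0,-0.0028,-0.0008,0,0]
    - [0,-0.0028,-0.0008,0,0]
    - [0,-0.0028,-0.0008,0,0]
    - [0,-0.0028,-0.0008,0,0]

```text
t: 7.78
ee_pos: [0.4602, 0.2753, 0.1433]
ee_rot: [-0.001, 0.99, 0.139, 0.005]
contact_force: [8.5, 2.3, -4.2]
finger_gap: 0.276
gripper_force: 59.0
```

Request:
apply_moves:
  series:
    - [0,-0.0028,-0.0008,0,0]
    - [0,-0.0028,-0.0008,0,0]
    - [0,-0.0028,-0.0008,0,0]
    - [0,-0.0028,-0.0008,0,0]
    - [0,0,0,0,0]

```text
t: 8.4
ee_pos: [0.4493, 0.2721, 0.1439]
ee_rot: [-0.001, 0.99, 0.139, 0.005]
contact_force: [8.0, 1.2, -1.0]
finger_gap: 0.272
gripper_force: 59.3
```

```bash
python3 -c "
from h import *
s,_,im=snap('t1');print(s['ee_pos'],s['contact_force'],s['moment'])
sc=cv2.cvtColor(read_camera('scene'),4)
print(proj(camera_info('scene'),[.45,.27,.14]))
a=cv2.resize(im[150:400,180:400],None,fx=1.6,fy=1.6)[...,::-1];b=cv2.resize(sc[100:220,280:380],None,fx=3.33,fy=3.33,interpolation=2)[:400]
cv2.imwrite('pics/c3.png',np.hstack([a,b[:a.shape[0]]]) );print(a.shape,b.shape)"
```

```text
[0.44925519 0.27205525 0.14393976] [ 8.0443354   1.15617979 -0.97858903] [ 0.21659716 -1.58186853 -0.00680415]
[[326.09867733 156.218594  ]]
(400, 352, 3) (400, 333, 3)
```

View pics/c3.png

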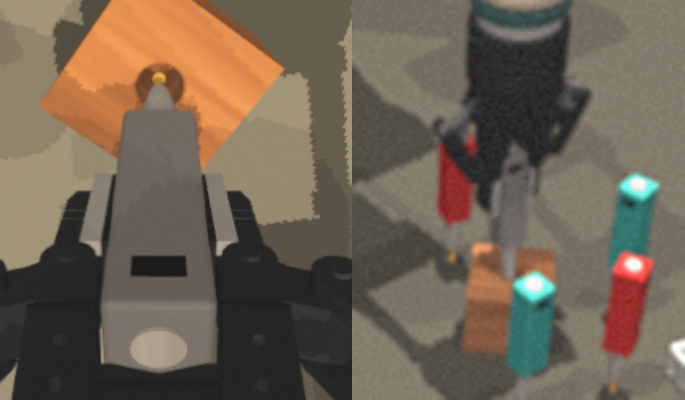

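```bash
cat > tilt.py <<'E'
from h import *
from scipy.optimize import least_squares
from scipy.spatial.transform import Rotation as Ro
def fit(ci,s,px,keys):
    M=dict(tl=(12,12,85),tr=(12,-12,85),bl=(12,12,0),br=(12,-12,0),ball=(0,0,-50))
    P=np.array([M[k] for k in keys])/1000
    w,x,y,z=s['ee_rot'];T=Ro.from_quat([x,y,z,w]).as_matrix()
    # upright probe: z=-tool z, x = tool x, y = -tool y
    B=T@np.diag([1,-1,-1.])
    def pose(p): 
        R=B@Ro.from_euler('yx',[-p[0],p[4]]).as_matrix()   # p0>0: top leans to -x
        return R, s['ee_pos']+T@np.array(p[1:4])
    def r(p):
        R,o=pose(p);return np.r_[(proj(ci,P@R.T+o)-px).ravel(),p[4]*300]
    f=least_squares(r,[.26,0,0,.056,0],x_scale=[.1,.01,.01,.01,.1]);R,o=pose(f.x)
    return f,R,o
def report(ci,s,px,keys):
    f,R,o=fit(ci,s,px,keys)
    n=np.array([-.247,-.071,.966]);a=R[:,2]
    ud=np.array([.961,.276,0]);yd=np.array([.276,-.961,0])
    print("p",np.round(f.x,4),"res",np.round(f.fun,1))
    print("axis",np.round(a,4),"lean downslope",np.arctan2(-a@ud,a[2]),"lean along",np.arcsin(a@yd),"origin",np.round(o,4),"tip",np.round(o-.053*a,4),"tip-ee",np.round(o-.053*a-s['ee_pos'],4))
E
python3 - <<'E'
from tilt import *
s=sensors.get_state();ci=pickle.load(open('t1.pkl','rb'))
g=lambda p:(np.array(p)+.5)/1.6-.5+[180,150]
report(ci,s,g([(105,302),(212,305),(125,112),(195,112),(159,78)]),['tl','tr','bl','br','ball'])
E
```

```text
p [ 1.756e-01  3.500e-03 -1.000e-04  6.570e-02 -1.700e-03] res [ 0.1  0.9  0.4 -0.8  0.5 -0.3 -1.5 -0.2  0.2  0.4 -0.5]
axis [-0.1783 -0.0492  0.9827] lean downslope 0.18600927341046303 lean along -0.0019045199115148186 origin [0.4533 0.2732 0.0782] tip [0.4627 0.2758 0.0262] tip-ee [ 0.0134  0.0038 -0.1178]
```

Request:
apply_moves:
  series:
    - [0,0,0,0.003,0]
    - [0,0,0,0.003,0]
    - [0,-0.0024,-0.0007,0,0]
    - [0,-0.0024,-0.0007,0,0]
    - [0,-0.0022,-0.0006,0,0]
    - [0,0,0,0,0]

```text
t: 9.25
ee_pos: [0.442, 0.2702, 0.1505]
ee_rot: [-0.001, 0.99, 0.139, 0.005]
contact_force: [5.8, 1.2, 3.0]
finger_gap: 0.274
gripper_force: 59.8
```

```bash
python3 -c "
from h import *
s,_,im=snap('t2');print(s['ee_pos'],s['contact_force'],s['moment'],s['ee_rot'])
a=cv2.resize(im[150:390,170:400],None,fx=2.5,fy=2.5,interpolation=2)[...,::-1]
cv2.imwrite('pics/c4.png',a);print(a.shape)"
```

```text
[0.44197124 0.27020691 0.15050118] [5.75807057 1.15852111 3.00217625] [ 0.32663089 -1.57379381  0.00834174] [-9.88608800e-04  9.90305975e-01  1.38801549e-01  5.21806111e-03]
(600, 575, 3)
```

View pics/c4.png

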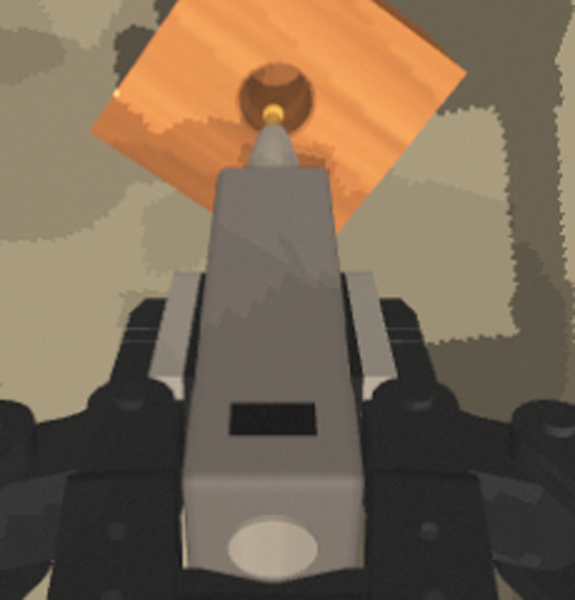

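```bash
python3 - <<'E'
from tilt import *
s=sensors.get_state();ci=pickle.load(open('t2.pkl','rb'))
g=lambda p:(np.array(p)+.5)/2.5-.5+[170,150]
report(ci,s,g([(189,474),(362,472),(219,170),(327,168),(273,115)]),['tl','tr','bl','br','ball'])
report(ci,s,g([(189,474),(362,472),(219,170),(327,168)]),['tl','tr','bl','br'])
E
```

```text
p [ 0.1787  0.006  -0.0002  0.0634  0.0015] res [-0.  -0.3 -0.4  0.5  0.7 -0.9 -0.1 -0.   0.1  0.6  0.4]
axis [-0.1804 -0.0536  0.9821] lean downslope 0.18930478304747178 lean along 0.001717732111869519 origin [0.4484 0.2722 0.0872] tip [0.4579 0.275  0.0352] tip-ee [ 0.0159  0.0048 -0.1154]
p [ 1.703e-01  5.900e-03 -1.000e-04  6.270e-02  1.300e-03] res [-0.3 -0.4 -0.1  0.4  0.7 -0.4 -0.   0.4  0.4]
axis [-0.1725 -0.0512  0.9837] lean downslope 0.1809185487211242 lean along 0.0015811435317681416 origin [0.4483 0.2722 0.0879] tip [0.4575 0.2749 0.0358] tip-ee [ 0.0154  0.0047 -0.1147]
```

```bash
python3 - <<'E'
from tilt import *
ci=pickle.load(open('t2.pkl','rb'))
h=lambda q:(q-[170,150]+.5)*2.5-.5
a=np.linspace(0,2*np.pi,9)[:-1]
print("hole",h(proj(ci,np.c_[.4676+.009*np.cos(a),.277+.009*np.sin(a),0*a+.06])).round(0).tolist())
g=lambda p:(np.array(p)+.5)/2.5-.5+[170,150]
print(plane(ci,g([(276,62),(276,135),(240,98),(312,98),(466,72),(92,130)]),np.array([0,0,.06]),np.array([0,0,1.])).round(4))
print(plane(ci,g([(273,115)]),np.array([0,0,.05]),np.array([0,0,1.])).round(4))
E
```

```text
hole [[286.0, 68.0], [259.0, 71.0], [243.0, 91.0], [246.0, 117.0], [267.0, 133.0], [293.0, 130.0], [310.0, 110.0], [307.0, 84.0]]
[[0.4773 0.2799 0.06  ]
 [0.4587 0.2745 0.06  ]
 [0.4657 0.2862 0.06  ]
 [0.4708 0.2684 0.06  ]
 [0.4883 0.2325 0.06  ]
 [0.4468 0.3211 0.06  ]]
[[0.461 0.276 0.05 ]]
```

```bash
cat > tilt2.py <<'E'
from tilt import *
def fit2(ci,s,px,keys,sig=.0015,verbose=1):
    w,x,y,z=s['ee_rot'];T=Ro.from_quat([x,y,z,w]).as_matrix();B=T@np.diag([1,-1,-1.])
    def pose(p):
        R=B@Ro.from_euler('yx',[-p[0],p[1]]).as_matrix()
        return R, s['ee_pos']+T@np.array([p[2],p[3],.006+p[4]])-R[:,2]*.050
    def r(p):
        R,o=pose(p);h=p[5]
        M=dict(tl=(12,h,85),tr=(12,-h,85),bl=(12,h,0),br=(12,-h,0),ball=(0,0,-50),bkl=(-12,h,85),bkr=(-12,-h,85))
        P=np.array([M[k] for k in keys])/1000
        return np.r_[(proj(ci,P@R.T+o)-px).ravel(),p[1]*300,p[2]/sig,p[4]/sig,(p[5]-12)/.5]
    f=least_squares(r,[.2,0,0,0,0,12],x_scale=[.1,.1,.01,.01,.01,1]);R,o=pose(f.x);a=R[:,2]
    ud=np.array([.961,.276,0]);yd=np.array([.276,-.961,0])
    print("p",np.round(f.x,4),"res",np.round(f.fun,1))
    print("lean downslope",np.arctan2(-a@ud,a[2]),"along",np.arcsin(a@yd),"origin",np.round(o,4),"tip",np.round(o-.053*a,4),"tip-ee",np.round(o-.053*a-s['ee_pos'],4))
E
python3 - <<'E'
from tilt2 import *
s=sensors.get_state();ci=pickle.load(open('t2.pkl','rb'))
g=lambda p:(np.array(p)+.5)/2.5-.5+[170,150]
px=g([(189,474),(362,472),(219,170),(327,168),(273,115)]);k=['tl','tr','bl','br','ball']
for sig in (.0005,.0015,.01): fit2(ci,s,px,k,sig)
E
```

```text
p [ 1.43700e-01  1.50000e-03  1.20000e-03 -1.00000e-04  1.10000e-03
  1.14384e+01] res [-0.9  0.5  0.6  1.3  0.9 -1.2 -0.4 -0.4  0.1  2.3  0.4  2.5  2.1 -1.1]
lean downslope 0.154303543042902 along 0.0017351783099659906 origin [0.4506 0.2729 0.0941] tip [0.4585 0.2752 0.0417] tip-ee [ 0.0164  0.005  -0.1088]
p [ 1.50800e-01  1.50000e-03  6.00000e-04 -1.00000e-04  2.40000e-03
  1.15613e+01] res [-0.8 -0.   0.4  0.8  0.9 -1.5 -0.3 -0.6  0.1  1.6  0.4  0.4  1.6 -0.9]
lean downslope 0.16142610417691625 along 0.0017316735152983673 origin [0.4504 0.2728 0.0927] tip [0.4586 0.2752 0.0404] tip-ee [ 0.0165  0.005  -0.1101]
p [ 1.83300e-01  1.50000e-03 -3.50000e-03 -1.00000e-04  9.10000e-03
  1.21766e+01] res [-0.2 -0.3 -0.2  0.5  0.5 -0.7  0.1  0.1  0.1  0.5  0.4 -0.4  0.9  0.4]
lean downslope 0.19390328872852441 along 0.001717126062599759 origin [0.448  0.2721 0.0863] tip [0.4578 0.275  0.0343] tip-ee [ 0.0158  0.0048 -0.1162]
```

Request:
apply_moves:
  series:
    - [0,0.0062,0.0018,0,0]
    - [0,0.0062,0.0018,0,0]
    - [0,0,0,-0.004,0]
    - [0,0,0,-0.004,0]
    - [0,0,0,0,0]

```text
t: 9.93
ee_pos: [0.4512, 0.2729, 0.1485]
ee_rot: [-0.001, 0.99, 0.139, 0.003]
contact_force: [-9.1, -4.6, 46.2]
finger_gap: 0.271
gripper_force: 65.9
```

Request:
apply_moves:
  series:
    - [0,-0.0024,-0.0007,0,0]
    - [0,-0.0024,-0.0007,0,0]
    - [0,-0.0024,-0.0007,0,0]
    - [0,-0.0024,-0.0007,0,0]
    - [0,0,0,0,0]

```text
t: 10.55
ee_pos: [0.4486, 0.2721, 0.1489]
ee_rot: [-0.002, 0.99, 0.139, 0.011]
contact_force: [2.9, -1.6, 36.0]
finger_gap: 0.276
gripper_force: 64.1
```

Request:
apply_moves:
  series:
    - [0,0,0,0.01,0]
    - [0,0,0,0.02,0]
    - [0,0,0,0.025,0]
    - [0,0,0,0,0]
    - [0,0,0,0,0]

```text
t: 11.18
ee_pos: [0.4395, 0.2693, 0.1942]
ee_rot: [0.0, 0.99, 0.139, -0.001]
contact_force: [-0.7, 0.4, -0.9]
finger_gap: 0.273
gripper_force: 60.7
```

```bash
python3 -c "
from h import *
s,_,im=snap('t3');print(s['ee_pos'],s['contact_force'],s['moment'],s['ee_rot'])
ci=camera_info('scene');sc=read_camera('scene');pickle.dump(ci,open('t3s.pkl','wb'))
x,y=proj(ci,s['ee_pos']-[0,0,.06])[0].astype(int);print(x,y)
a=im[150:390,180:390];b=cv2.resize(sc[y-50:y+30,x-40:x+40],(480,480),interpolation=2)
a=cv2.resize(a,(420,480),interpolation=2)[:, :315] if 0 else cv2.resize(im[150:390,200:360],(320,480),interpolation=2)
cv2.imwrite('pics/c5.png',np.hstack([a,b])[...,::-1])"
```

```text
[0.43952151 0.26926783 0.19423225] [-0.69921228  0.39327608 -0.90740852] [ 0.00157266  0.03562716 -0.00506047] [ 3.89947975e-04  9.90304287e-01  1.38906781e-01 -1.47443725e-03]
324 155
```

View pics/c5.png

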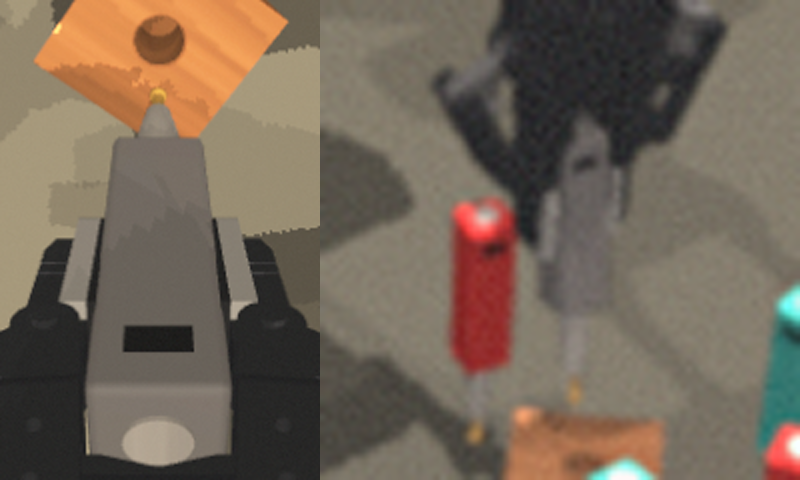

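```bash
cat > joint.py <<'E'
from tilt import *
def jfit(s,cw,pw,kw,cs=None,ps=None,ks=()):
    w,x,y,z=s['ee_rot'];T=Ro.from_quat([x,y,z,w]).as_matrix();B=T@np.diag([1,-1,-1.])
    def pose(p):
        R=B@Ro.from_euler('yx',[-p[0],p[1]]).as_matrix()
        return R, s['ee_pos']+T@np.array([p[2],p[3],.006+p[4]])-R[:,2]*.050
    def r(p):
        R,o=pose(p);h=p[5]
        M=dict(tl=(h,h,85),tr=(h,-h,85),bl=(h,h,0),br=(h,-h,0),ball=(0,0,-50))
        f=lambda ci,px,k:(proj(ci,np.array([M[i] for i in k])/1000@R.T+o)-px).ravel()
        q=[f(cw,pw,kw)]
        if cs is not None:q.append(f(cs,ps,ks))
        return np.r_[tuple(q)+([p[1]*300,p[2]/.004,p[4]/.01,(p[5]-12)/.5],)]
    f=least_squares(r,[.2,0,0,0,0,12],x_scale=[.1,.1,.01,.01,.01,1]);R,o=pose(f.x);a=R[:,2]
    ud=np.array([.961,.276,0]);yd=np.array([.276,-.961,0])
    sd=np.sqrt(np.diag(np.linalg.inv(f.jac.T@f.jac)))
    print("p",np.round(f.x,4),"sd",np.round(sd,4),"res",np.round(f.fun,1))
    print("lean",np.arctan2(-a@ud,a[2]),"along",np.arcsin(a@yd),"origin",np.round(o,4),"tip",np.round(o-.053*a,4),"tip-ee",np.round(o-.053*a-s['ee_pos'],4))
E
python3 - <<'E'
from joint import *
s=sensors.get_state();cw=pickle.load(open('t3.pkl','rb'));cs=pickle.load(open('t3s.pkl','rb'))
g=lambda p:(np.array(p)+.5)/2-.5+[200,150]
k=lambda p:(np.array(p)+.5)/6-.5+[284,105]
pw=g([(90,383),(232,383),(113,139),(204,139),(158,97)]);K=['tl','tr','bl','br','ball']
print(tri([(cw,pw[4]),(cs,k((254,388)))]))
jfit(s,cw,pw,K)
jfit(s,cw,pw,K,cs,k([(254,388)]),['ball'])
jfit(s,cw,pw,K,cs,k([(254,388),(222,303),(290,310)]),['ball','bl','br'])
E
```

```text
(array([0.45569135, 0.27269132, 0.09812206]), [array([2.3, 2.3]), array([0.7, 0.3])])
p [ 1.66400e-01  1.80000e-03 -3.20000e-03 -0.00000e+00  6.00000e-03
  1.22552e+01] sd [1.550e-02 2.600e-03 2.000e-03 2.000e-04 2.900e-03 3.314e-01] res [-0.5  0.1 -0.   0.1  1.3 -0.5 -0.6 -0.5  0.4  0.7  0.5 -0.8  0.6  0.5]
lean 0.16302902836377942 along 0.0011457000393767993 origin [0.4443 0.2707 0.1326] tip [0.4526 0.2731 0.0803] tip-ee [ 0.0129  0.0038 -0.1136]
p [ 1.4300e-01  1.9000e-03 -2.0000e-04 -0.0000e+00  1.7000e-03  1.1844e+01] sd [1.290e-02 2.600e-03 1.700e-03 2.000e-04 2.400e-03 2.959e-01] res [-0.9  0.2  0.4  0.2  1.5 -0.7 -0.9 -0.6  0.3  1.3  0.4  2.6  0.6 -0.
  0.2 -0.3]
lean 0.13960005602984532 along 0.001267863290553468 origin [0.4461 0.2712 0.1367] tip [0.4532 0.2733 0.0843] tip-ee [ 0.0135  0.004  -0.1097]
p [ 1.20500e-01  1.30000e-03  2.80000e-03  0.00000e+00 -2.30000e-03
  1.12435e+01] sd [1.060e-02 2.500e-03 1.400e-03 2.000e-04 1.900e-03 2.564e-01] res [-0.5  0.3  0.1  0.3  2.3 -0.6 -1.5 -0.6  0.5  1.9  0.6  1.8 11.7  1.
 -6.8  2.4  0.4  0.7 -0.2 -1.5]
lean 0.11707865828955458 along 0.0006795973673648942 origin [0.4479 0.2717 0.1406] tip [0.4538 0.2734 0.088 ] tip-ee [ 0.0142  0.0041 -0.106 ]
```

Request:
apply_moves:
  series:
    - [0,0.0073,0.0021,0,0]
    - [0,0.0073,0.0021,0,0]
    - [0,0,0,0,0]
    - [0,0,0,-0.02,0]
    - [0,0.001,0.0003,-0.015,0]
    - [0,0,0,-0.004,0]
    - [0,0,0,0,0]

```text
t: 12.15
ee_pos: [0.4564, 0.2742, 0.1561]
ee_rot: [0.0, 0.99, 0.139, -0.0]
contact_force: [0.2, -0.0, -1.0]
finger_gap: 0.273
gripper_force: 60.7
```

Request:
apply_moves:
  series:
    - [0,0,0,-0.006,0]
    - [0,0,0,-0.005,0]
    - [0,0,0,0,0]

```text
t: 12.52
ee_pos: [0.4561, 0.2741, 0.145]
ee_rot: [0.0, 0.99, 0.139, -0.0]
contact_force: [-1.1, 0.0, -1.5]
finger_gap: 0.276
gripper_force: 60.7
```

Request:
apply_moves:
  series:
    - [0,0.0005,0,-0.004,0]
    - [0,0,0,-0.004,0]
    - [0,0,0,0,0]

```text
t: 12.9
ee_pos: [0.4567, 0.2741, 0.1369]
ee_rot: [0.0, 0.99, 0.139, -0.0]
contact_force: [0.0, 0.2, -1.0]
finger_gap: 0.272
gripper_force: 60.7
```

Request:
apply_moves:
  series:
    - [0,-0.0029,-0.0008,0,0]
    - [0,-0.0029,-0.0008,0,0]
    - [0,-0.0029,-0.0008,0,0]
    - [0,-0.0029,-0.0008,0,0]
    - [0,0,0,0,0]

```text
t: 13.52
ee_pos: [0.4493, 0.2721, 0.1387]
ee_rot: [-0.001, 0.99, 0.139, 0.005]
contact_force: [7.1, 0.9, -1.7]
finger_gap: 0.272
gripper_force: 60.4
```

Request:
apply_moves:
  series:
    - [0,-0.0025,-0.0007,0,0]
    - [0,-0.0025,-0.0007,0,0]
    - [0,0,0,0,0]

```text
t: 13.9
ee_pos: [0.4451, 0.271, 0.1391]
ee_rot: [-0.001, 0.99, 0.139, 0.006]
contact_force: [7.7, 1.3, -1.5]
finger_gap: 0.273
gripper_force: 60.5
```

Request:
apply_moves:
  series:
    - [0,-0.002,-0.0006,0.01,0]
    - [0,-0.003,-0.0008,0.014,0]
    - [0,-0.003,-0.0008,0.02,0]
    - [0,0,0,0.04,0]
    - [0,0,-0.03,0.04,0]
    - [0,0.01,-0.05,0,0]
    - [0,0.01,-0.04,0,0]
    - [0,0,0,0,0]
    - [0,0,0,0,0]

```text
t: 15.02
ee_pos: [0.4513, 0.1477, 0.2613]
ee_rot: [-0.0, 0.99, 0.139, -0.001]
contact_force: [0.6, 0.3, -2.0]
finger_gap: 0.27
gripper_force: 60.7
```

```bash
python3 - <<'E'
from joint import *
s,cw,im=snap('t4');print(s['ee_pos'],s['ee_rot'])
sc=read_camera('scene');cs=camera_info('scene');cv2.imwrite('pics/t4s.png',sc[...,::-1]);pickle.dump(cs,open('t4s.pkl','wb'))
def brass(im,x0,y0,x1,y1):
    h=cv2.cvtColor(im[y0:y1,x0:x1],cv2.COLOR_RGB2HSV)
    m=((h[...,0]>14)&(h[...,0]<32)&(h[...,1]>120)&(h[...,2]>90)).astype(np.uint8)
    n,l,st,c=cv2.connectedComponentsWithStats(m)
    for i in range(1,n):
        if st[i,4]>3: print(st[i],c[i]+[x0,y0],im[y0:y1,x0:x1][l==i].mean(0))
print("wrist");brass(im,255,150,305,260)
T=Ro.from_quat(np.array(s['ee_rot'])[[1,2,3,0]]).as_matrix()
for th in (.14,.2,.26,.3):
    b=s['ee_pos']+T@np.array([.1*np.sin(th),0,.006+.1*np.cos(th)]);print(th,b,proj(cw,b),proj(cs,b))
x,y=proj(cs,b)[0].astype(int);print("scene");brass(sc,x-25,y-30,x+25,y+30)
E
```

```text
[0.45133012 0.14769524 0.26126509] [-4.58745295e-04  9.90343009e-01  1.38635581e-01 -8.30106705e-04]
wrist
[20 37  9  9 64] [278.640625 191.140625] [197.65625  147.609375  71.90625 ]
0.14 [0.46456198 0.15159827 0.15622251] [[279.30007247 200.66962649]] [[283.92243504 160.71340447]]
0.2 [0.47024911 0.15322115 0.15722848] [[279.31783932 192.85934728]] [[284.98344535 161.66528547]]
0.26 [0.47586812 0.15482416 0.15858728] [[279.33650541 185.09040385]] [[286.03941623 162.50181919]]
0.3 [0.47956627 0.15587894 0.15968679] [[279.34947057 179.93409702]] [[286.73896003 162.99342581]]
scene
```

```bash
python3 - <<'E'
from joint import *
sc=cv2.imread('pics/t4s.png');h=cv2.cvtColor(sc,cv2.COLOR_BGR2HSV)
x0,y0=276,148
print("HSV sat");print(h[y0:y0+26,x0:x0+20,1]);print("val");print(h[y0:y0+26,x0:x0+20,2])
E
```

```text
HSV sat
[[ 43  45  43  48  35  32  30  28  26  35  32  43  43  43  48  45  45  40
   41  43]
 [ 41  45  41  43  43  36  28  27  29  31  39  43  48  43  41  39  44  47
   49  44]
 [ 45  46  44  45  42  39  30  27  27  35  36  46  43  43  44  45  45  39
   43  44]
 [ 46  47  43  49  44  34  31  25  30  25  36  43  44  41  41  46  43  42
   43  43]
 [ 48  44  44  43  41  34  33  27  27  31  39  44  44  44  43  45  43  46
   44  48]
 [ 44  50  42  44  41  43  32  26  28  34  39  48  44  46  38  43  43  51
   43  42]
 [ 44  45  43  43  39  41  34  31  32  29  36  43  46  43  45  46  45  42
   48  42]
 [ 39  46  43  41  45  38  35  27  22  26  37  44  46  45  45  38  40  45
   47  46]
 [ 44  42  47  39  43  46  42  26  37  40  38  43  45  42  49  43  44  42
   44  42]
 [ 47  41  47  45  44  42  41  57  76  73  49  45  42  45  43  41  43  41
   51  48]
 [ 42  43  40  46  46  40  45  63 102  93  51  39  41  45  47  45  43  42
   43  42]
 [ 42  43  44  38  40  42  48  67 118 111  62  39  38  43  42  45  43  42
   43  48]
 [ 48  48  44  42  44  42  42  75 115 125  74  46  41  46  45  47  47  4
[... 2633 characters left out ...]
 133 134
  131 133]
 [132 135 132 132 131 135 131 133 131 136 139 135 135 138 131 132 133 135
  134 134]
 [134 130 131 134 136 135 135 137 135 133 134 135 134 136 132 132 131 136
  133 133]
 [137 134 133 136 128 131 133 136 133 135 134 133 134 136 132 134 135 133
  131 132]
 [135 134 133 135 137 133 135 133 134 132 134 136 137 133 135 136 132 137
  135 136]
 [135 132 131 136 132 137 132 135 132 137 135 132 132 136 135 133 135 138
  132 132]
 [136 132 133 133 134 135 130 132 131 135 133 134 135 137 137 136 135 131
  134 134]
 [138 136 133 139 135 131 133 137 135 134 131 132 136 136 133 131 133 134
  134 133]
 [129 135 134 137 135 132 136 134 131 136 132 132 136 132 133 132 134 131
  130 134]]
```

Request:
apply_moves:
  series:
    - [0,-0.0016,0.0411,-0.005,0]
    - [0,-0.0016,0.0411,-0.005,0]
    - [0,-0.0016,0.041,-0.005,0]
    - [0,0,0,-0.028,0]
    - [0,0,0,-0.028,0]
    - [0,0.0019,0.0005,-0.017,0]
    - [0,0.0019,0.0006,-0.017,0]
    - [0,0,0,0,0]
    - [0,0,0,0,0]

```text
t: 16.25
ee_pos: [0.4513, 0.2725, 0.1568]
ee_rot: [-0.0, 0.99, 0.139, 0.0]
contact_force: [0.0, -0.1, -1.0]
finger_gap: 0.274
gripper_force: 60.7
```

Request:
apply_moves:
  series:
    - [0,0.0008,0.0002,-0.006,0]
    - [0,0.0007,0.0002,-0.005,0]
    - [0,0.0005,0.0002,-0.004,0]
    - [0,0.0005,0.0001,-0.004,0]
    - [0,0,0,0,0]

```text
t: 16.88
ee_pos: [0.4535, 0.2722, 0.1368]
ee_rot: [0.0, 0.99, 0.139, -0.001]
contact_force: [-0.1, -0.3, -2.5]
finger_gap: 0.276
gripper_force: 60.7
```

Request:
apply_moves:
  series:
    - [0,-0.0028,-0.0008,0,0]
    - [0,-0.0028,-0.0008,0,0]
    - [0,-0.0028,-0.0008,0,0]
    - [0,-0.0028,-0.0008,0,0]
    - [0,-0.0028,-0.0008,0,0]
    - [0,-0.0026,-0.0007,0,0]
    - [0,0,0,0,0]

```text
t: 17.75
ee_pos: [0.4422, 0.2694, 0.1393]
ee_rot: [-0.001, 0.99, 0.139, 0.006]
contact_force: [7.2, 2.0, -0.8]
finger_gap: 0.274
gripper_force: 60.6
```

Request:
apply_moves:
  series:
    - [0,-0.002,-0.0006,0.01,0]
    - [0,-0.003,-0.0008,0.014,0]
    - [0,-0.003,-0.0008,0.02,0]
    - [0,0,0,0.04,0]
    - [0,0,-0.03,0.04,0]
    - [0,0.01,-0.05,0,0]
    - [0,0.01,-0.04,0,0]
    - [0,0,0,0,0]
    - [0,0,0,0,0]

```text
t: 18.88
ee_pos: [0.4482, 0.1458, 0.2613]
ee_rot: [-0.0, 0.99, 0.139, -0.001]
contact_force: [0.5, -0.4, -1.3]
finger_gap: 0.275
gripper_force: 60.8
```

```bash
cat > ball.py <<'E'
from joint import *
def meas(name):
    s,cw,im=snap(name);sc=read_camera('scene');cs=camera_info('scene')
    h=cv2.cvtColor(im,cv2.COLOR_RGB2HSV)[120:230,260:300]
    m=((h[...,0]>14)&(h[...,0]<32)&(h[...,1]>120)&(h[...,2]>90)).astype(np.uint8)
    n,l,st,c=cv2.connectedComponentsWithStats(m);print("wrist",[(st[i].tolist(),c[i]+[260,120]) for i in range(1,n) if st[i,4]>8])
    T=Ro.from_quat(np.array(s['ee_rot'])[[1,2,3,0]]).as_matrix()
    P=lambda th:s['ee_pos']+T@np.array([.1*np.sin(th),0,.006+.1*np.cos(th)])
    for th in (.2,.25,.3): print(th,np.round(P(th),4),proj(cw,P(th)),proj(cs,P(th)))
    x,y=proj(cs,P(.25))[0].round().astype(int)
    S=cv2.cvtColor(sc[y-12:y+12,x-10:x+10],cv2.COLOR_RGB2HSV)[...,1].astype(float)
    m=S>70;yy,xx=np.nonzero(m);w=S[m];print("scene",x-10+np.average(xx,weights=w),"rows",y-12+yy.min(),y-12+yy.max(),m.sum())
    print("ee",np.round(s['ee_pos'],4),np.round(s['ee_rot'],4),np.round(s['contact_force'],1))
E
python3 -c "
from ball import *
meas('t5')"
```

```text
wrist [([15, 62, 9, 10, 65], array([278.63076923, 186.35384615]))]
0.2 [0.4671 0.1513 0.1572] [[279.33025551 192.87689499]] [[283.9982367 161.0230305]]
0.25 [0.4718 0.1526 0.1583] [[279.34594813 186.39992074]] [[284.87375768 161.72498058]]
0.3 [0.4764 0.1539 0.1597] [[279.36229839 179.95168313]] [[285.74372428 162.34452013]]
scene 284.08964143426294 rows 157 162 15
ee [0.4482 0.1458 0.2613] [-4.000e-04  9.903e-01  1.386e-01 -9.000e-04] [ 0.5 -0.4 -1.3]
```

Request:
apply_moves:
  series:
    - [0,0.0105,-0.0432,-0.005,0]
    - [0,0.0105,-0.0432,-0.005,0]
    - [0,0.0105,-0.0432,-0.005,0]
    - [0,0.0105,-0.0432,-0.005,0]
    - [0,0,0,-0.035,0]
    - [0,0,0,-0.025,0]
    - [0,0,0,-0.007,0]
    - [0,0,0,0,0]
    - [0,0,0,0,0]

```text
t: 20.1
ee_pos: [0.4921, -0.027, 0.1754]
ee_rot: [0.0, 0.99, 0.139, 0.001]
contact_force: [0.3, -0.4, 0.2]
finger_gap: 0.273
gripper_force: 60.9
```

```bash
cat >> ball.py <<'E'
def near(name,d=0):
    s,cw,im=snap(name);sc=read_camera('scene');cs=camera_info('scene')
    pr=lambda ci,p:proj(ci,p)[0].round(1)
    T=Ro.from_quat(np.array(s['ee_rot'])[[1,2,3,0]]).as_matrix()
    tip=s['ee_pos']+T@np.array([.103*np.sin(.25),0,.006+.103*np.cos(.25)])
    print("ee",np.round(s['ee_pos'],4),"tip(relaxed)",np.round(tip,4),"px",pr(cw,tip),"F",np.round(s['contact_force'],1))
    n=np.array([-.247,-.071,.966]);o=np.array([.5389,-.0807,.0442]);ex=np.array([.929,.267,.257]);ey=np.array([.276,-.961,0])
    r=tip-o;print("board coords x,y,z mm",np.round(1000*np.array([r@ex,r@ey,r@n]),1))
    return s,cw,im,cs,sc
E
python3 -c "
from ball import *
meas('n0')
near('n1')"
```

```text
wrist [([15, 63, 8, 9, 57], array([278.68421053, 186.64912281]))]
0.2 [ 0.5115 -0.0215  0.0715] [[279.35220406 192.85432836]] [[222.82368835 206.27089621]]
0.25 [ 0.5161 -0.0202  0.0726] [[279.36804181 186.376778  ]] [[223.48439981 207.11736465]]
0.3 [ 0.5208 -0.0189  0.074 ] [[279.38455296 179.9279362 ]] [[224.13079294 207.88824194]]
scene 222.94972228650775 rows 203 218 180
ee [ 0.4921 -0.027   0.1754] [4.000e-04 9.902e-01 1.394e-01 1.100e-03] [ 0.3 -0.4  0.2]
ee [ 0.4919 -0.0271  0.1754] tip(relaxed) [ 0.5167 -0.0202  0.0696] px [279.3 184.3] F [ 0.1  0.1 -1.9]
board coords x,y,z mm [  2.1 -64.3  25.8]
```

Request:
apply_moves:
  series:
    - [0,0.0009,0.0004,-0.0065,0]
    - [0,0.0009,0.0004,-0.006,0]
    - [0,0.0009,0.0004,-0.005,0]
    - [0,0.0008,0.0004,-0.005,0]
    - [0,0,0,0,0]
    - [0,0,0,0,0]

```text
t: 21.05
ee_pos: [0.4948, -0.0257, 0.1519]
ee_rot: [0.0, 0.99, 0.139, 0.0]
contact_force: [-0.7, -0.0, -0.3]
finger_gap: 0.275
gripper_force: 60.9
```

```bash
python3 -c "
from ball import *
meas('n2')
s,cw,im,cs,sc=near('n3')
f=[s['contact_force']]
for i in range(6):
    read_camera('top');f.append(sensors.get_state()['contact_force'])
print(np.mean(f,0),np.std(f,0))"
```

```text
wrist [([15, 62, 8, 10, 60], array([278.6 , 186.55]))]
0.2 [ 0.514  -0.0203  0.0478] [[279.3643026  192.86795606]] [[224.36675541 213.23585067]]
0.25 [ 0.5186 -0.0189  0.049 ] [[279.38027229 186.39104919]] [[225.02266183 214.09853154]]
0.3 [ 0.5233 -0.0176  0.0503] [[279.39692662 179.94287102]] [[225.66459576 214.88766486]]
scene 223.73846582984658 rows 204 225 186
ee [ 0.4948 -0.0257  0.1519] [1.000e-04 9.903e-01 1.389e-01 0.000e+00] [-0.7 -0.  -0.3]
ee [ 0.4949 -0.0257  0.152 ] tip(relaxed) [ 0.5194 -0.0187  0.0462] px [279.3 184.3] F [-1.1 -0.9 -1.7]
board coords x,y,z mm [ -1.  -64.9   2.4]
[-0.03333367  0.07621932 -1.25806655] [0.54625174 0.45768035 0.67566171]
```

Request:
apply_moves:
  series:
    - [0,0.0011,0.0003,-0.0023,0]
    - [0,0.0008,0.0003,-0.0023,0]
    - [0,0.0008,0.0002,-0.0022,0]
    - [0,0,0,0,0]
    - [0,0,0,0,0]

```text
t: 22.18
ee_pos: [0.4973, -0.025, 0.1451]
ee_rot: [0.0, 0.99, 0.139, -0.0]
contact_force: [-1.7, -1.1, 1.2]
finger_gap: 0.278
gripper_force: 61.1
```

```bash
cat > chk.py <<'E'
from ball import *
import sys
s,cw,im,cs,sc=near(sys.argv[1])
h=cv2.cvtColor(im,cv2.COLOR_RGB2HSV)[160:200,262:296]
m=((h[...,0]>14)&(h[...,0]<32)&(h[...,1]>120)&(h[...,2]>90)).astype(np.uint8)
yy,xx=np.nonzero(m);print("brass px",m.sum(),xx.mean()+262 if m.any() else 0,yy.mean()+160 if m.any() else 0)
T=Ro.from_quat(np.array(s['ee_rot'])[[1,2,3,0]]).as_matrix()
for c in (0,.005,.01):
    L=.1-c;print(c,proj(cw,s['ee_pos']+T@np.array([L*np.sin(.25),0,.006+L*np.cos(.25)]))[0].round(1),end=' ')
f=[s['contact_force']]
for i in range(6):
    read_camera('top');f.append(sensors.get_state()['contact_force'])
f=np.mean(f,0)-[0,0,-1.26];print("F",f.round(2),"normal",f@np.array([-.247,-.071,.966]),"t",sensors.get_state()['t'])
E
python3 chk.py k1
```

```text
ee [ 0.4973 -0.025   0.1451] tip(relaxed) [ 0.5217 -0.018   0.0392] px [279.3 184.3] F [-1.7 -1.1  1.2]
board coords x,y,z mm [ -0.5 -65.   -5. ]
brass px 52 279.13461538461536 185.44230769230768
0 [279.3 186.4] 0.005 [279.3 190.1] 0.01 [279.4 193.8] F [-1.5  -1.03  2.32] normal 2.688184128085699 t 22.575
```

Request:
apply_moves:
  series:
    - [0,0.0005,-0.0018,0,0]
    - [0,0.001,-0.0035,0,0]
    - [0,0.001,-0.0035,0,0]
    - [0,0.001,-0.0035,0,0]
    - [0,0.001,-0.0035,0,0]
    - [0,0.001,-0.0035,0,0]
    - [0,0.001,-0.0035,0,0]
    - [0,0.001,-0.0035,0,0]
    - [0,0.001,-0.0035,0,0]
    - [0,0.001,-0.0035,0,0]

```text
t: 23.82
ee_pos: [0.507, -0.0584, 0.145]
ee_rot: [0.0, 0.99, 0.139, -0.0]
contact_force: [-0.9, 1.9, 1.1]
finger_gap: 0.277
gripper_force: 61.2
```

```bash
python3 chk.py k2
```

```text
ee [ 0.507  -0.0584  0.145 ] tip(relaxed) [ 0.5315 -0.0514  0.0392] px [279.4 184.3] F [-0.9  1.9  1.1]
board coords x,y,z mm [ -0.4 -30.2  -5.1]
brass px 45 278.46666666666664 188.42222222222222
0 [279.4 186.4] 0.005 [279.4 190. ] 0.01 [279.4 193.8] F [-1.28 -1.35  2.39] normal 2.7251296147953874 t 24.225
```

Request:
apply_moves:
  series:
    - [0,0.001,-0.0035,0,0]
    - [0,0.001,-0.0035,0,0]
    - [0,0.001,-0.0035,0,0]
    - [0,0.001,-0.0035,0,0]
    - [0,0.001,-0.0035,0,0]
    - [0,0.001,-0.0035,0,0]
    - [0,0.001,-0.0035,0,0]
    - [0,0.001,-0.0035,0,0]
    - [0,0.001,-0.0035,0,0]
    - [0,0.001,-0.0035,0,0]
    - [0,0.001,-0.0035,0,0]
    - [0,0.001,-0.0035,0,0]
    - [0,0.001,-0.0035,0,0]
    - [0,0.001,-0.0035,0,0]
    - [0,0.001,-0.0035,0,0]
    - [0,0.001,-0.0035,0,0]
    - [0,0.001,-0.0035,0,0]
    - [0,0.001,-0.0035,0,0]

```text
t: 26.48
ee_pos: [0.525, -0.1214, 0.145]
ee_rot: [0.0, 0.99, 0.139, -0.0]
contact_force: [-1.7, 1.5, 1.0]
finger_gap: 0.276
gripper_force: 61.1
```

Request:
apply_moves:
  series:
    - [0,0.001,-0.0035,0,0]
    - [0,0.001,-0.0035,0,0]
    - [0,0.001,-0.0035,0,0]
    - [0,0.001,-0.0035,0,0]
    - [0,0.001,-0.0035,0,0]
    - [0,0.001,-0.0035,0,0]
    - [0,0.0008,-0.0028,0,0]
    - [0,0,0,0,0]
    - [0,0,0,0,0]

```text
t: 27.6
ee_pos: [0.5321, -0.1459, 0.1452]
ee_rot: [0.001, 0.99, 0.139, 0.0]
contact_force: [-0.5, -2.2, 0.9]
finger_gap: 0.275
gripper_force: 61.1
```

```bash
python3 chk.py k3; python3 - <<'E'
from h import *
cw=pickle.load(open('k3.pkl','rb'));im=cv2.imread('pics/k3.png')
# pad/solder spot check
for n,P in (("padc",[.5568,-.1432,.0442]),("padL",np.array([.5568,-.1432,.0442])+.014*np.array([.276,-.961,0])),("up",np.array([.5568,-.1432,.0442])+.014*np.array([.929,.267,.257]))): print(n,proj(cw,P)[0].round(1))
c=im[150:215,240:320].astype(int)
m=((c[...,2]>c[...,1]+30)&(c[...,2]>90));yy,xx=np.nonzero(m)
print(xx.min()+240,xx.max()+240,yy.min()+150,yy.max()+150)
for r in range(0,65,2): print(r+150,''.join('#' if v else '.' for v in m[r]))
E
```

```text
ee [ 0.5321 -0.1459  0.1452] tip(relaxed) [ 0.5567 -0.1391  0.0394] px [279.4 184.3] F [-0.5 -2.2  0.9]
board coords x,y,z mm [-0.3 61.1 -4.8]
brass px 47 278.8510638297872 187.80851063829786
0 [279.4 186.4] 0.005 [279.4 190.1] 0.01 [279.4 193.8] F [-0.43 -1.57  2.63] normal 2.755065305787746 t 28.0
padc [285.2 187.5]
padL [306.  187.5]
up [285.5 168.8]
240 305 168 203
150 ................................................................................
152 ................................................................................
154 ................................................................................
156 ................................................................................
158 ................................................................................
160 ................................................................................
162 ................................................................................
164 ................................................................................
166 ............................................
[... 1376 characters left out ...]
....................
200 ...............................................###########......................
202 ...............................................#######..........................
204 ................................................................................
206 ................................................................................
208 ................................................................................
210 ................................................................................
212 ................................................................................
214 ................................................................................
```

Request:
apply_moves:
  series:
    - [0,0.0007,-0.002,0,0]
    - [0,0.0007,-0.002,0,0]
    - [0,0,0,0,0]
    - [0,0,0,0,0]
    - [0,0,0,0,0]
    - [0,0,0,0,0]

```text
t: 28.75
ee_pos: [0.5329, -0.1489, 0.1449]
ee_rot: [-0.0, 0.99, 0.139, -0.0]
contact_force: [-1.8, 1.1, 0.9]
finger_gap: 0.276
gripper_force: 61.2
```

```bash
python3 chk.py k4; python3 - <<'E'
from h import *
cw=pickle.load(open('k4.pkl','rb'));im=cv2.imread('pics/k4.png')
print(proj(cw,[.5568,-.1432,.0442]),sensors.get_state()['joint_velocities'].round(4) if hasattr(sensors.get_state()['joint_velocities'],'round') else '')
c=im[160:210,240:320].astype(int)
m=((c[...,2]>c[...,1]+30)&(c[...,2]>90))
for r in range(4,46,3):
    x=np.nonzero(m[r])[0];print(r+160,x.min()+240 if len(x) else 0,x.max()+240 if len(x) else 0)
E
```

```text
ee [ 0.5329 -0.1489  0.1449] tip(relaxed) [ 0.5573 -0.1419  0.0391] px [279.4 184.3] F [-1.8  1.1  0.9]
board coords x,y,z mm [-0.5 63.9 -5.1]
brass px 46 278.47826086956525 188.3695652173913
0 [279.4 186.4] 0.005 [279.4 190. ] 0.01 [279.4 193.8] F [-1.53  0.8   2.32] normal 2.5599209101969778 t 29.15
[[281.02952059 187.42721027]] [-0.0001  0.0014 -0.0006  0.0013  0.0012 -0.0008]
164 0 0
167 0 0
170 271 290
173 268 295
176 264 298
179 240 299
182 240 300
185 240 301
188 240 300
191 240 300
194 240 299
197 266 296
200 269 293
203 0 0
```

Request:
apply_moves:
  series:
    - [0,0.0008,-0.0011,0,0]
    - [0,0,0,0,0]
    - [0,0,0,0,0]
    - [0,0,0,0,0]
    - [0,0,0,0,0]

```text
t: 29.78
ee_pos: [0.5341, -0.1503, 0.1451]
ee_rot: [0.0, 0.99, 0.139, 0.0]
contact_force: [-0.7, -0.3, 1.8]
finger_gap: 0.273
gripper_force: 61.2
```

```bash
python3 chk.py k5; python3 -c "
from h import *
print(robot.finish_job())"
```

```text
ee [ 0.5341 -0.1503  0.1451] tip(relaxed) [ 0.5587 -0.1434  0.0393] px [279.3 184.3] F [-0.7 -0.3  1.8]
board coords x,y,z mm [ 0.4 65.7 -5.1]
brass px 44 278.5681818181818 188.0909090909091
0 [279.3 186.4] 0.005 [279.3 190. ] 0.01 [279.3 193.8] F [-0.85 -0.34  2.65] normal 2.792230145556976 t 30.175
the job is handed in; nothing more can be done
None
```

The job is handed in at about 30 s: the probe was slid from the cross-bar to the round pad and is held there, within about 1 mm of the pad's centre by my measurement. It presses at about 2.8 N and leans about 0.25 rad (±0.015) against the board's 0.26. To get that lean I levered the probe in its stand, which once pushed the nose on the rim at about 46 N through the probe.

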